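# Send dirty kiln posts down the Y-chute into the vibrating cleaner and start it

### The arm

A 6-joint arm with a two-finger parallel gripper is mounted at the origin on the work surface. World frame = base frame: x ahead of the robot, y to its left, z up, the work surface at z = 0. Lengths are in m, angles in degrees, forces in N, time in s.
With the tool pointing down it reaches from about 0.4 to 0.825 m from the base axis. Payload 7 kg.
Tool frame: the origin (TCP) lies midway between the tips of the shut fingers; the grasp point (between the pads) lies 19 mm behind it; z points along the fingers, y is the line along which they close (so a half turn about z gives the same grasp; the last joint's range is limited). The gripper opens to 88 mm and grips with 3 to 60 N. Pads are 19 mm wide; open, the fingers measure 130 mm over their backs; the gripper's body (78 mm by 193 mm) begins 47 mm behind the grasp point.
Start: joints at [91.163, 20.546, 0.682, 0, -70.136, -16.507], TCP at [0.179, 0.651, 0.227] pointing down, gripper open.
Joint ranges: [-176.03, 176.03], [-82.01, 121.73], [-58.28, 71.71], [-173.87, 95.51], [-174.79, -0.11], [-173.66, 173.66]. Speed limits (degrees/s): [136.94, 136.94, 172.46, 180, 180, 180].

### API

Orientations are given as [roll, pitch, yaw] about the fixed x, y, z axes, in that order (R = Rz(yaw) Ry(pitch) Rx(roll)).
In Python, from plant import ctrl, viewer, close_job gives the robot as it stands. The module is installed in compiled form; this text tells all that it offers.
- The arm moves only by the tool step_arm, never from a script. Its argument "moves" is a list that holds one entry, the list of rows, each a list of 5 numbers: the shift along the world's x, y, z in cm, then the turn about the world's z in rad, then the finger opening in cm, from 0 to 8.76. In form: [[[tx, ty, tz, twist, grip], ...]]. A call has 1 to 10 rows; each row shifts and turns the commanded pose from where the row before left it; what a row does not reach is not made up. A row lasts 1/10 s, in which the tool goes at most 50 mm and 8.59 degrees, less where a joint would pass 70% of its speed; a pose out of reach is approached as far as the arm can. A call with a gripper value outside its range is refused whole. The fingers move at their own pace and stop on an object; the grip force is fixed at half the most. Time passes only in rows, so rows that do not move let the fingers close. It gives the time, the measured TCP pose, the force, the opening and the grip force at its end, in the units of the state.
- ctrl.get_obs(): the state, without advancing time (a new reading comes with each control period).
- viewer.snapshot(name): name is "scene" or "top" or "wrist"; returns (picture, depth): 420x560x3 uint8, blue, green, red; 420x560 float32, m along the optical axis (not along the pixel's ray), 0 where there is no reading.
- viewer.camera_info(name): a dict with "camera_matrix" (3x3 intrinsics, pixels), "eye" and "orientation" of the camera in the world. Camera axes: x right, y down, z forward; pixel columns grow to the right and rows downward; lengths in m; the calibration is good to about 2 mm. A picture is of the moment at which its call begins: read the wrist's pose just before it. camera_info takes no time and is no camera call; for the wrist camera it gives the pose at the moment of the call.
- close_job(): hands the job in; it is judged then, once.
The state is a dict: "clock": time; "joint_pos": joint angles; "qvel": joint speeds; "tau": joint torques, N m; "tool_pos": TCP position; "orientation": TCP orientation; "force": force on the tool from outside, world axes, zero at the start; "moment": the same for the moment, N m; "opening": finger opening in m; "gripper_force": force on a finger pad.
Only numpy, scipy, OpenCV 4.12 (cv2) and the standard library are available. Lean on these libraries where they do the work, as an engineer would, in place of code of your own. Each camera call takes 0.05 s, during which the arm holds its last target. There are 200 camera calls.

### The job

Gather all the square kiln posts lying on the bench into the sheet-metal scoop, swing the flap of the Y-chute fully over so that the way to the grey cleaning tub is open (and the way to the slatted crate shut), then tip the scoop over the head of the chute so that all the posts slide down into the tub. Stand the empty scoop back upright on its plywood board, and once every post is in the tub, twist the spring-loaded start switch clockwise to its stop and let it spring back. Leave the bottle, the clay dish and the brush where they are.

Things in the scene. Friction and masses are not known exactly. Their poses are not given: they have to be found in the camera images.
- post1: square kiln post of buff fired clay, 64 x 26 x 26 mm, about 65 g (45 to 90 g), lying on the bench at the start. Origin: centre of its underside as built (13 mm from its centre, along its own -z); x runs along its length. Between 2 and 4 posts are present; an absent one reads None from the start
- post2: square kiln post of buff fired clay, 64 x 26 x 26 mm, about 65 g (45 to 90 g), lying on the bench at the start. Origin: centre of its underside as built (13 mm from its centre, along its own -z); x runs along its length. Between 2 and 4 posts are present; an absent one reads None from the start
- post3: square kiln post of buff fired clay, 64 x 26 x 26 mm, about 65 g (45 to 90 g), lying on the bench at the start. Origin: centre of its underside as built (13 mm from its centre, along its own -z); x runs along its length. Between 2 and 4 posts are present; an absent one reads None from the start
- post4: square kiln post of buff fired clay, 64 x 26 x 26 mm, about 65 g (45 to 90 g), lying on the bench at the start. Origin: centre of its underside as built (13 mm from its centre, along its own -z); x runs along its length. Between 2 and 4 posts are present; an absent one reads None from the start
- scoop: open sheet-steel scoop, 0.22 kg, slippery inside. Origin: centre of its underside. Tray x -60 to 60 mm; floor 4 mm thick, rubber below, y -40 to 45; side and back (y = 45) walls 38 mm high; the front (-y) is open, its floor turned up 0.3 rad to the lip at y = -72.5, z = 12. An upright wooden grip plate stands on the back wall: 70 mm wide (x), 16 thick (y 45 to 61), z 34 to 100 mm
- scoop_grip (a point): where to take the scoop's wooden grip: its middle, at (0, 53, 76) mm in the scoop's frame; close the fingers along the scoop's y (16 mm)
- scoop_lip (a point): middle of the scoop's pouring lip, at (0, -72.5, 12) mm in the scoop's frame
- board: fixed plywood board, 160 (x) x 220 (y) x 10 mm, the scoop's place; the scoop starts on it. Origin: centre of its underside
- chute: fixed slippery steel Y-chute on green legs. Origin: on the bench under the middle of its upper end; x points down the chute, away from the robot. The floor falls 0.489 rad from z = 191 mm at x = 0 to z = 50 at x = 265. Below the head its walls (42 mm) spread to 170 mm, and a middle rib parts two lanes, each 80 mm wide, to the two exits over the bins
- chute_feed (a point): point on the floor in the middle of the chute's head, at (69, 0, 154) mm in the chute's frame: pour here. The head is a trough 140 mm long and 120 mm wide inside (y -60 to 60 mm), with a 20 mm wall at its upper end, a low 12 mm wall on the +y side (pour over this one) and a 75 mm wall on the -y side; heights square to the floor
- flap (a joint): angle of the diverter flap (rad), a plate 105 mm long, 36 mm high, hinged where the lanes part, its free tail pointing up the chute. Stops at -0.52 and 0.52; starts near 0, midway. Positive: the tail lies at the -y wall and parts go to the +y exit (robot's left); negative: to the -y exit. It stays where left (friction 0.06 N m, under 1 N at the pin)
- flap_hinge (a point): hinge of the flap, at the chute floor; its axis is normal to the chute floor (vertical leant 0.489 rad towards the chute's +x)
- flap_tab (a point): point on the upright rubber pin of the flap, by which it is swung: a round pin 14 mm thick, normal to the chute floor, 80 mm from the hinge, standing from 38 to 87 mm above the floor; this point is 66 mm above the floor. It travels about 40 mm to each side
- tub: grey plastic tub of the vibrating cleaner (fixed), with a round motor behind it, under one of the chute's two exits (either one). 200 (x) x 150 (y) mm, walls 60 to 75 mm high, the wall next to the chute 30 mm, slippery floor 6 mm thick. Origin: on the bench under the middle of the wall next to the chute; x runs away from the chute, along its 200 mm
- crate: slatted wooden crate (fixed), same footprint, under the other exit; nothing is to go in it. Origin as with the tub
- switch_box: fixed grey control box of the cleaner, 110 x 100 x 55 mm, the start switch on its top. Origin: centre of its underside
- start (a joint): angle of the start switch (rad): 0 at rest, grows clockwise seen from above, stop at 1.2. A spring turns it back when let go (0.04 N m at rest, 0.14 N m at the stop)
- start_grip (a point): grip point of the start switch, on its upright axis, 92 mm above the bench: a bar 52 mm long, 14 mm wide, 40 mm high (from 68 to 108 mm above the bench); at rest the bar lies along the box's x axis; close the fingers across it
- slip_bottle: bystander: white bottle, 52 mm across, 110 mm high, standing. Origin: centre of its underside
- dish: bystander: grey oval clay dish, 220 x 80 x 32 mm. Origin: centre of its underside
- brush: bystander: flat brush lying on the bench, 170 mm long. Origin under its middle
Not all that is in view belongs to the job. Leave any blue look-alike of the switch_box alone.

How it is judged:
By the outcome, as a careful person would: the job done as asked, in the order asked, and still so for the second after the job is handed in, with the robot touching nothing.
Of post1, post2, post3, post4 only 2 to 4 are there at a start; the rules pass over those that are not, and their reading is None.
At some moment in a run one of post1, post2, post3, post4 may be knocked a few centimetres aside while the robot is not near it.
It also fails if it takes over 210 s, if anything falls off the work surface, if the arm or the gripper's body presses on something with over 40 N, if the wrist force passes 120 N, or if a joint passes its speed limit or range.

## Working session

There is one attempt and no reset: what is moved stays moved. The work goes in short steps, Python scripts to look and compute and a tool call to move; the robot and the scene stay as the last step left them, time stands still between calls to the robot, and variables do not carry over. Pictures are saved under pics/ and viewed, at most 14 in all, crops included, and the job is handed in when it is done.

Besides the shell and the picture viewer there is one more tool, called as name([rows], argument=value, ...), one row to a line, values as JSON. step_arm: Moves the arm, as the interface text tells. Its arguments: {"type":"object","properties":{"moves":{"type":"array","items":{"type":"array","items":{"type":"array","items":{"type":"number"}}}}},"required":["moves"]}

```bash
mkdir -p pics
cat > h.py <<'E'
import numpy as np, cv2
from plant import ctrl, viewer
from scipy.spatial.transform import Rotation as Rn
def snap(n):
    o=ctrl.get_obs(); ci=viewer.camera_info(n); p,d=viewer.snapshot(n)
    return p,d,ci
def Rm(ci):
    R=np.array(ci['orientation'],float)
    if R.shape==(3,3): return R
    if R.size==4: return Rn.from_quat(R).as_matrix()
    return Rn.from_euler('xyz',R,degrees=True).as_matrix()
def ray(ci,uv):
    K=np.array(ci['camera_matrix']); uv=np.atleast_2d(uv).astype(float)
    r=np.c_[(uv[:,0]-K[0,2])/K[0,0],(uv[:,1]-K[1,2])/K[1,1],np.ones(len(uv))]
    return r@Rm(ci).T
def plane(ci,uv,z):
    r=ray(ci,uv); e=np.array(ci['eye']); return e+r*((z-e[2])/r[:,2])[:,None]
def cloud(ci,d):
    v,u=np.mgrid[:d.shape[0],:d.shape[1]]
    P=np.array(ci['eye'])+ray(ci,np.c_[u.ravel(),v.ravel()])*d.ravel()[:,None]
    P[d.ravel()==0]=np.nan
    return P.reshape(*d.shape,3)
E
python3 - <<'E'
from h import *
for n in('scene','top'):
    p,d,ci=snap(n); print(n,ci); cv2.imwrite(f'pics/{n}0.png',cv2.resize(p,(800,600))); np.savez(f'{n}0.npz',p=p,d=d); 
print(viewer.camera_info('wrist')); print(ctrl.get_obs())
E
```

```text
scene {'camera_matrix': array([[390.79637636,   0.        , 273.6168517 ],
       [  0.        , 390.79637636, 219.01819356],
       [  0.        ,   0.        ,   1.        ]]), 'eye': array([0.91319055, 0.44674433, 1.02639281]), 'orientation': array([-145.55042124,   -0.68454919,  140.3183089 ])}
top {'camera_matrix': array([[413.59474451,   0.        , 281.08474157],
       [  0.        , 413.59474451, 205.83389745],
       [  0.        ,   0.        ,   1.        ]]), 'eye': array([ 0.32284463, -0.03103715,  1.10381577]), 'orientation': array([-169.90547524,    1.57993282,  -89.60043359])}
{'camera_matrix': array([[295.2318607 ,   0.        , 281.58483942],
       [  0.        , 295.2318607 , 214.92719606],
       [  0.        ,   0.        ,   1.        ]]), 'eye': array([0.24849864, 0.63136348, 0.38451562]), 'orientation': array([ 1.64358061e+02, -8.52272535e-02, -1.05351208e+02])}
{'clock': 0.1, 'joint_pos': array([ 9.11626815e+01,  2.05867038e+01,  6.39902162e-01, -1.62590611e-02,
       -7.01357492e+01, -1.65055141e+01]), 'qvel': array([ 0.15411187, -0.14641781,  0.07330088,  0.07597117, -0.01159432,
        0.00994866]), 'tau': array([-1.44786747e-03, -5.84162128e+01,  2.93752402e+01,  7.01555774e+00,
        1.01444384e-02, -4.80595770e-05]), 'tool_pos': array([0.17853602, 0.65051919, 0.22573478]), 'orientation': array([ 1.79916508e+02, -8.79963952e-03, -1.53483619e+01]), 'force': array([-0.22844501,  0.63461336, -0.25352542]), 'moment': array([0.04667708, 0.01003032, 0.0564356 ]), 'gripper_force': 0.0, 'opening': 0.08774069484157072}
```

View pics/top0.png

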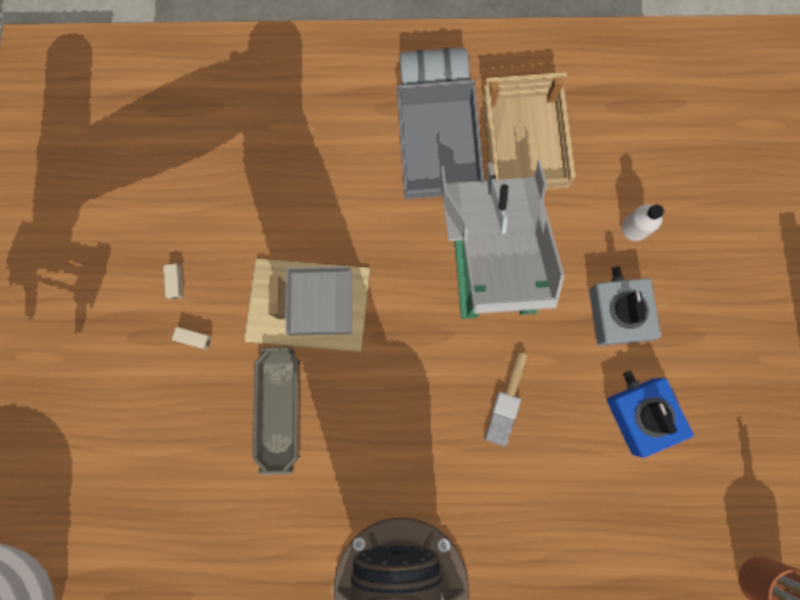

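View pics/scene0.png

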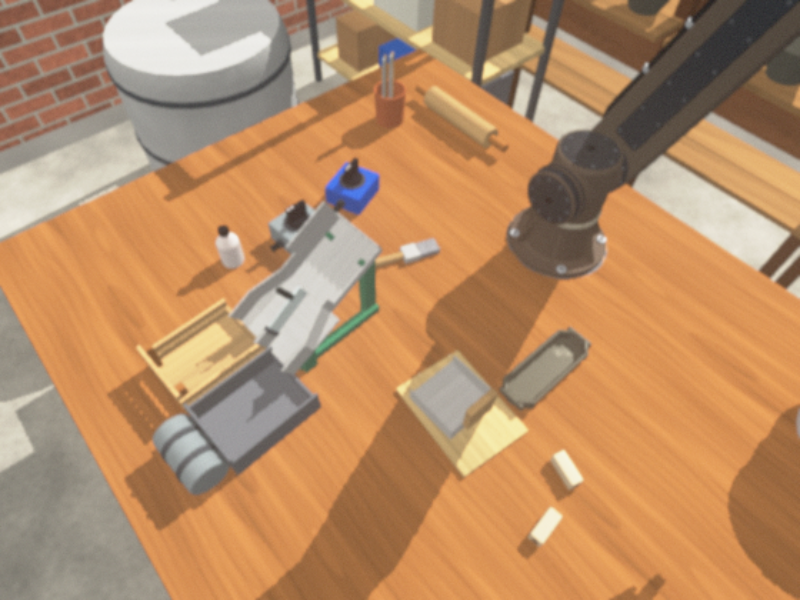

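The top view (800x600) shows the tub at upper centre (440,140), on the robot's left, with the crate to its right. So the flap must go positive. The chute is at (510,240), the scoop with its grip at +y at (318,300), posts at (173,281) and (191,338), and the grey switch box at (627,310). The scene view shows the same two posts. Now I'll measure.

```bash
cat > meas.py <<'E'
from h import *
def hmap(n):
    p,d,ci=snap(n); return p,cloud(ci,d),ci
def posts(p,P,ci):
    hsv=cv2.cvtColor(p,cv2.COLOR_BGR2HSV)
    z=P[...,2]; b=hsv
    m=((z>0.014)&(z<0.04)&(hsv[...,1]<90)&(hsv[...,2]>150)).astype(np.uint8)
    out=[]
    for c in cv2.findContours(m,cv2.RETR_EXTERNAL,cv2.CHAIN_APPROX_NONE)[0]:
        a=cv2.contourArea(c)
        if a<30: continue
        mm=np.zeros(m.shape,np.uint8); cv2.drawContours(mm,[c],-1,1,-1)
        Q=P[(mm>0)&(z>0.022)]
        if len(Q)<15: continue
        zt=np.median(Q[:,2]); (cx,cy),(w,h),an=cv2.minAreaRect((Q[:,:2]*1000).astype(np.float32))
        if w<h: w,h,an=h,w,an+90
        out.append((cx,cy,w,h,an,zt*1000,a))
    return out
E
python3 - <<'E'
from meas import *
np.set_printoptions(precision=1,suppress=True)
for n in('top','scene'):
    p,P,ci=hmap(n); print(n)
    for o in posts(p,P,ci): print(' post',np.round(o,1))
    np.savez(n+'1.npz',p=p,P=P)
    def rect(name,m):
        m=m.astype(np.uint8); k,l,s,c=cv2.connectedComponentsWithStats(m)
        i=1+np.argmax(s[1:,4]); Q=P[l==i]*1000
        r=cv2.minAreaRect(Q[:,:2].astype(np.float32)); print(' ',name,s[i,4],np.round(r[0],1),np.round(r[1],1),round(r[2],1),'z',np.percentile(Q[:,2],[2,50,98]))
    x,y,z=[P[...,i] for i in range(3)]
    hsv=cv2.cvtColor(p,cv2.COLOR_BGR2HSV); H,S,V=cv2.split(hsv)
    print('bench z',np.nanmedian(z[(x>.2)&(x<.5)&(np.abs(y)<.5)]))
    rect('box top',(z>.045)&(z<.064)&(S<80)&(y<-.2)&(x<.55))
    rect('knob',(z>.095)&(z<.118)&(y<-.25)&(y>-.6)&(V<70)&(x>.3)&(x<.6))
    rect('board',(z>.005)&(z<.016)&(S>50)&(H>15)&(H<35)&(y>0)&(x>.3))
    rect('scoopgrip top',(z>.09)&(z<.125)&(y>.05)&(y<.4)&(x>.25)&(x<.55))
    rect('scoop floor',(z>.008)&(z<.03)&(S<60)&(y>0)&(y<.3)&(x>.25)&(x<.6))
    rect('pin',(V<60)&(z>.13)&(x>.4)&(abs(y+.15)<.15))
E
```

```text
top
 post [ 302.9 -186.5   59.6   35.8  160.6   22.9  318. ]
 post [433.3 391.4  63.7  24.   74.7  26.1 188. ]
 post [541.6 434.8  64.2  25.7   9.1  26.1 181.5]
 post [ 627.9 -436.9   32.8    7.    71.4   31.2   31.5]
bench z 0.001142985516952577
  box top 1329 [ 483.1 -403. ] [110.   99.2] 5.9 z [47.7 55.8 61.1]
  knob 125 [ 482.3 -403.5] [51.1 14.2] 6.5 z [ 96.  107.4 112.1]
  board 2202 [499.5 179.1] [222.7 160.1] 85.0 z [ 6.1 10.2 14.5]
  scoopgrip top 224 [499.9 217.2] [17.7 68.8] 89.2 z [ 92.4 109.5 113.4]
  scoop floor 1876 [501.4 150.9] [120.3 115.7] 1.5 z [10.6 15.2 25.2]
  pin 76 [ 653.7 -170.1] [27.4 10.1] 4.3 z [142.1 166.4 185.7]
scene
 post [542.7 438.2  63.9  25.3   7.4  25.  255.5]
 post [434.7 395.   62.7  27.6  75.6  25.3 237.5]
 post [561.7 158.4 113.4   5.1  93.2  30.1  97. ]
 post [471.9 119.3 142.7  72.4 139.2  28.7 394.5]
 post [ 651.4 -424.9   50.5   23.5  170.    31.7   65.5]
 post [  178.2 -1074.5   156.6    28.6    16.2    33.    122. ]
 post [  484.2 -1257.5   399.8    90.8   111.1    31.8   317.5]
bench z 0.00010419274952844226
  box top 4932 [  286.6 -1300.2] [453.7 560.9] 52.5 z [45.2 48.4 53.2]
  knob 6 [ 468.6 -397.2] [9.5 2. ] 9.8 z [ 95.8  97.7 102.4]
  board 2113 [499.3 181.1] [220.9 161.7] 85.1 z [ 5.6  9.1 13.2]
  scoopgrip top 199 [500.8 222.1] [69.9 17.1] 0.7 z [ 91.9 107.9 111.9]
  scoop floor 1250 [495.8 146.6] [107.8 113.5] 1.2 z [ 9.8 13.9 24.4]Traceback (most recent call last):
  File "<stdin>", line 19, in <module>
  File "<stdin>", line 9, in rect
    return _wrapfunc(a, 'argmax', axis=axis, out=out, **kwds)
    return bound(*args, **kwds)
ValueError: attempt to get argmax of an empty sequence
```

Run:
```python
from meas import *
np.set_printoptions(precision=1,suppress=True)
f=np.load('top1.npz'); p,P=f['p'],f['P']
x,y,z=[P[...,i] for i in range(3)]
hsv=cv2.cvtColor(p,cv2.COLOR_BGR2HSV); H,S,V=cv2.split(hsv)
m=(x>.42)&(x<.8)&(y>-.3)&(y<-.02)&(z>.04)&(z<.2)
Q=P[m]; rng=np.random.default_rng(0); best=0
for _ in range(800):
    a,b,c=Q[rng.choice(len(Q),3,False)]; n=np.cross(b-a,c-a); l=np.linalg.norm(n)
    if l<1e-5: continue
    n/=l; n*=np.sign(n[2])
    if abs(n[2]-np.cos(.489))>.04: continue
    k=abs((Q-a)@n)<.003
    if k.sum()>best: best=k.sum(); I=k
c=Q[I].mean(0); n=np.linalg.svd(Q[I]-c)[2][2]; n*=np.sign(n[2])
psi=np.arctan2(n[1],n[0]); print('tilt',np.arccos(n[2]),'yaw',np.degrees(psi),best,c*1000)
ex=np.array([np.cos(psi),np.sin(psi)]);ey=np.array([-ex[1],ex[0]])
h=(P-c)@n; u=P[...,:2]@ex; w=P[...,:2]@ey
# origin along: floor z=191 at x=0
zc=c[2]; u0=c[:2]@ex-(0.191-zc)/np.tan(.489)*1; print('u0 (slope)',u0, u0)
fl=m&(abs(h)<.004)
for a in range(0,270,20):
    k=fl&(abs(u-u0-a/1000)<.01)
    if k.sum()>3: print(a,k.sum(),np.percentile(w[k],[1,50,99])*1000, P[k][:,2].mean()*1000)
wm=np.percentile(w[fl&(u-u0>.02)&(u-u0<.1)],[.5,99.5]); print(wm*1000)
for lo,hi in((.01,.016),(.034,.046),(.06,.1)):
    k=(h>lo)&(h<hi)&(u-u0>-.02)&(u-u0<.28)&m|((h>lo)&(h<hi)&(u-u0>-.02)&(u-u0<.28)&(w<.03)&(w>-.4)&(z>.1))
    print(lo,[(round((a-u0)*1000),round(b*1000)) for a,b in list(zip(u[k],w[k]))[::max(1,k.sum()//14)]])
k=(V<60)&(h>.03)&(u-u0>.1)&(u-u0<.25)&(abs(w-wm.mean())<.09)
print('pin',k.sum(),P[k].mean(0)*1000,(u[k]-u0).mean()*1000,w[k].mean()*1000,h[k].min(),h[k].max())
np.savez('chute.npz',n=n,c=c,psi=psi,u0=u0)
im,_,_=snap('wrist'); cv2.imwrite('pics/w0.png',im)
```

```text
tilt 0.4889451566531507 yaw 4.117130230002896 4303 [ 595.1 -173.3  121.7]
u0 (slope) 0.45079173294801034 0.45079173294801034
0 79 [-274.4 -214.5 -150.9] 193.68953438047612
20 348 [-274.1 -214.7 -150.4] 179.13163500139058
40 394 [-274.4 -214.9 -156.1] 169.98033296354728
60 388 [-274.  -215.6 -156.6] 158.93650321598574
80 371 [-274.3 -215.3 -156.6] 148.2715995462965
100 361 [-274.  -214.7 -156.5] 137.8949196705501
120 342 [-274.4 -216.9 -156. ] 127.0383231014379
140 375 [-274.8 -205.9 -126.7] 116.45531032594768
160 352 [-296.9 -210.8 -127.2] 105.78389708395734
180 344 [-301.9 -214.3 -126.7] 95.16696881811346
200 316 [-300.6 -212.5 -126.5] 84.71233407845978
220 299 [-299.1 -207.  -144.4] 74.04287885875416
240 293 [-299.2 -202.7 -136.9] 63.34496561953159
260 227 [-299.3 -207.8 -135.1] 54.34407080834319
[-274.6 -150.4]
0.01 [(280, -198), (229, -299), (198, -131), (164, -142), (125, -274), (108, -153), (85, -154), (64, -152), (40, -151), (22, -153), (3, -264), (3, -242), (3, -205), (3, -168), (1, -168)]
0.034 [(278, -300), (262, -302), (256, -212), (248, -216), (228, -302), (212, -297), (199, -291), (198, -137), (172, -280), (168, -218), (162, -147), (145, -152), (99, -274), (50, -274)]
0.06 [(208, -219), (198, -222), (194, -216), (192, -213), (184, -219), (122, -274), (111, -275), (100, -275), (91, -274), (83, -274), (72, -274), (61, -274), (51, -274), (41, -278), (32, -277)]
pin 77 [ 653.6 -169.9  164.5] 188.8982485560849 -216.38545598029174 0.039683734701462976 0.08939626573832313
```

View pics/w0.png

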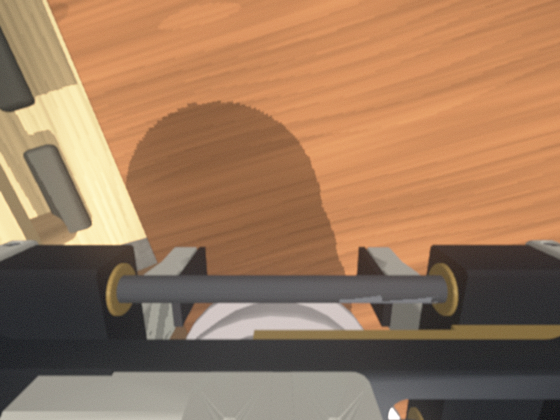

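The wrist view shows no posts under the gripper, only bench and the table edge at far left, so there are two posts. Chute, box, board and scoop sizes all match what was given. I'll pick the post at (542, 437) first.

step_arm([
  [[4.0, -2.4, 0, 0.045, 8.7], [4.0, -2.4, 0, 0.045, 8.7], [4.0, -2.4, 0, 0.045, 8.7], [4.0, -2.4, 0, 0.045, 8.7], [4.0, -2.4, -1, 0.045, 8.7], [4.0, -2.4, -2, 0.045, 8.7], [4.0, -2.4, -2, 0.045, 8.7], [4.0, -2.4, -2, 0.045, 8.7], [4.3, -2.2, -2, 0.048, 8.7], [0, 0, 0, 0, 8.7]],
])

```text
clock: 1.25
tool_pos: [0.5408, 0.4343, 0.1342]
orientation: [179.8, 0.2, 7.8]
force: [-1.1, 0.3, -0.5]
opening: 0.087
gripper_force: 0.0
```

Run:
```python
from h import *
o=ctrl.get_obs(); print(o['joint_pos'].round(1),o['tool_pos'].round(4),o['orientation'].round(1))
from meas import *
for n in('scene','top'):
    for q in posts(*hmap(n)): print(np.round(q,1))
```

```text
[ 54.8  26.1  -3.2  -0.  -61.   43. ] [0.5408 0.4343 0.1342] [179.8   0.2   7.8]
[542.1 438.   63.3  25.7   8.2  25.2 261. ]
[440.1 388.8  31.3  14.2  80.9  25.   50.5]
[560.8 161.8 116.   26.1 105.2  30.9 101.5]
[474.  120.6 142.4  71.7 140.3  27.4 378.5]
[ 518.1 -110.4   84.5   11.     1.5   22.5   32. ]
[ 652.  -423.9   50.3   22.6  168.9   30.5   65. ]
[  380.9 -1203.2   540.5   203.8   138.4    31.3   658. ]
[ 291.6 -183.1   81.4   39.2  162.4   22.8  400. ]
[433.5 391.8  63.3  24.3  75.4  25.8 189. ]
[530.3 432.8  41.4  25.4  10.   26.  115.5]
[503.3 113.8 119.   43.2   2.3  24.  281. ]
[ 627.1 -436.7   33.7    7.8   71.5   32.4   31.5]
```

step_arm([
  [[0.1, 0.25, -4, 0, 8.7], [0, 0, -4, 0, 8.7], [0, 0, -3.3, 0, 8.7], [0, 0, -1.4, 0, 8.7], [0, 0, 0, 0, 2.0], [0, 0, 0, 0, 2.0], [0, 0, 0, 0, 2.0], [0, 0, 0, 0, 2.0], [0, 0, 0, 0, 2.0], [0, 0, 0, 0, 2.0]],
])

```text
clock: 2.35
tool_pos: [0.5392, 0.4417, 0.0121]
orientation: [-180.0, -0.0, 8.0]
force: [-0.7, -0.2, 0.5]
opening: 0.0442
gripper_force: 0.0
```

step_arm([
  [[0, 0, 0, 0, 2.0], [0, 0, 0, 0, 2.0], [0, 0, 0, 0, 2.0], [0, 0, 0, 0, 2.0], [0, 0, 0, 0, 2.0]],
])

```text
clock: 2.85
tool_pos: [0.539, 0.4413, 0.0113]
orientation: [180.0, 0.0, 8.0]
force: [-0.2, -1.1, 0.6]
opening: 0.026
gripper_force: 30.0
```

step_arm([
  [[0, 0, 3, 0, 2.0], [0, 0, 5, 0, 2.0], [0, 0, 5, -0.14, 2.0], [0, -1, 3, -0.14, 2.0], [-0.5, -3, 0, -0.14, 2.0], [-0.7, -3.4, 0, -0.14, 2.0], [-0.7, -3.4, 0, -0.14, 2.0], [-0.7, -3.4, 0, -0.14, 2.0], [-0.7, -3.4, 0, -0.14, 2.0], [-0.7, -3.4, 0, -0.14, 2.0]],
])

```text
clock: 3.85
tool_pos: [0.4984, 0.2302, 0.1713]
orientation: [-180.0, 0.0, -56.5]
force: [-0.2, 0.0, 0.1]
opening: 0.0255
gripper_force: 30.0
```

step_arm([
  [[-0.6, -3.2, 0, -0.14, 2.0], [-0.6, -3.2, 0, -0.14, 2.0], [0, 0, 0, -0.14, 2.0], [0, 0, 0, -0.14, 2.0], [0, 0, 0, 0, 2.0], [0, 0, 0, 0, 2.0]],
])

```text
clock: 4.45
tool_pos: [0.4869, 0.1675, 0.1713]
orientation: [-180.0, 0.0, -88.0]
force: [0.0, 0.1, -0.9]
opening: 0.0256
gripper_force: 30.0
```

step_arm([
  [[0, -0.45, -4, -0.017, 2.0], [0, 0, -5, 0, 2.0], [0, 0, -3.5, 0, 2.0], [0, 0, -1.2, 0, 2.0], [0, 0, -0.5, 0, 2.0], [0, 0, 0, 0, 2.0], [0, 0, 0, 0, 2.0]],
])

```text
clock: 5.15
tool_pos: [0.4881, 0.1638, 0.0309]
orientation: [-179.9, 0.1, -89.1]
force: [-0.0, 0.0, -1.5]
opening: 0.0258
gripper_force: 30.0
```

step_arm([
  [[0, 0, 0, 0, 3.4], [0, 0, 0, 0, 3.4], [0, 0, 0, 0, 3.4], [0, 0, 0, 0, 3.4], [0, 0, 3, 0, 3.4], [0, 0, 5, 0, 3.4], [0, 0, 5, 0, 5], [0, 0, 2, 0, 8.7]],
])

```text
clock: 5.95
tool_pos: [0.4888, 0.1639, 0.1845]
orientation: [-179.7, 0.2, -89.2]
force: [0.6, 0.2, 0.2]
opening: 0.0447
gripper_force: 0.0
```

Run:
```python
from meas import *
o=ctrl.get_obs(); print(o['joint_pos'].round(1),o['tool_pos'].round(4),o['orientation'].round(1))
im,_,_=snap('wrist'); cv2.imwrite('pics/w1.png',im)
for n in('scene','top'):
    for q in posts(*hmap(n)): print(np.round(q,1))
```

```text
[ 40.4   7.2 -23.1   0.1 -59.4 -39.6] [0.4888 0.1639 0.1845] [-179.7    0.2  -89.2]
[435.6 395.1  63.2  27.3  75.5  24.9 236. ]
[560.5 162.3 117.5  30.3 106.   31.7 113.5]
[493.9 146.2 104.4  98.1   1.4  37.1 621.5]
[ 653.5 -424.    50.    20.9  161.9   31.4   59.5]
[  385.  -1203.    542.4   205.3   137.7    31.3   646. ]
[ 289.8 -185.5   84.9   35.   166.8   22.6  492.5]
[433.6 391.   63.4  24.7  74.7  25.7 195.5]
[498.2 148.2  33.1  11.   80.9  39.1  52. ]
[ 628.4 -436.3   34.6    6.7   68.5   30.3   33.5]
```

View pics/w1.png

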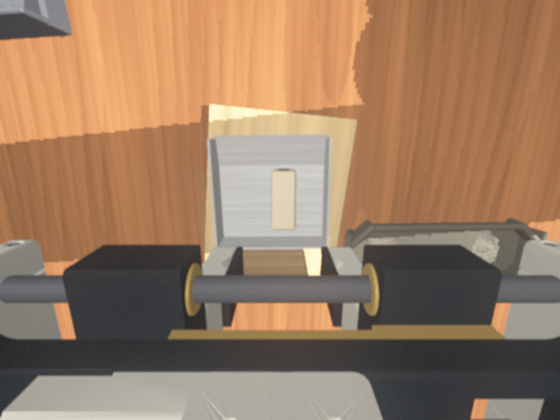

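Picture: the post lies flat in the scoop at (284,199), slightly to the robot's side, with free room on the left (+x). Next is the second post.

step_arm([
  [[-0.9, 3.8, 0, -0.046, 8.7], [-0.9, 3.8, 0, -0.046, 8.7], [-0.9, 3.8, -1, -0.046, 8.7], [-0.9, 3.8, -2, -0.046, 8.7], [-0.9, 3.8, -2, -0.046, 8.7], [-0.9, 3.8, -2, -0.046, 8.7], [0, 0, 0, 0, 8.7], [0, 0, 0, 0, 8.7]],
])

```text
clock: 6.9
tool_pos: [0.4318, 0.3905, 0.107]
orientation: [179.9, -0.2, -104.9]
force: [-0.6, -0.7, -0.2]
opening: 0.0871
gripper_force: 0.0
```

step_arm([
  [[0.2, 0.2, -4, 0, 8.7], [0, 0, -3.5, 0, 8.7], [0, 0, -2, 0, 8.7], [0, 0, 0, 0, 2.0], [0, 0, 0, 0, 2.0], [0, 0, 0, 0, 2.0], [0, 0, 0, 0, 2.0], [0, 0, 0, 0, 2.0], [0, 0, 0, 0, 2.0], [0, 0, 0, 0, 2.0]],
])

```text
clock: 7.9
tool_pos: [0.435, 0.3931, 0.0147]
orientation: [-180.0, 0.0, -105.0]
force: [0.6, 0.8, -0.0]
opening: 0.0364
gripper_force: 0.0
```

step_arm([
  [[0, 0, 0, 0, 2.0], [0, 0, 0, 0, 2.0], [0, 0, 0, 0, 2.0]],
])

```text
clock: 8.2
tool_pos: [0.4349, 0.393, 0.0144]
orientation: [180.0, 0.0, -105.0]
force: [-1.4, -0.7, 1.6]
opening: 0.0256
gripper_force: 30.0
```

step_arm([
  [[0, 0, 3, 0, 2.0], [0, 0, 5, 0, 2.0], [0.4, -1, 5, 0, 2.0], [1, -3, 2, 0.046, 2.0], [1.4, -3.8, 0, 0.046, 2.0], [1.4, -3.8, 0, 0.046, 2.0], [1.4, -3.8, 0, 0.046, 2.0], [1.4, -3.8, 0, 0.046, 2.0], [1.4, -3.8, 0, 0.046, 2.0], [0, 0, 0, 0, 2.0]],
])

```text
clock: 9.2
tool_pos: [0.5194, 0.1594, 0.163]
orientation: [180.0, -0.0, -89.3]
force: [0.2, -0.5, -0.9]
opening: 0.0258
gripper_force: 30.0
```

step_arm([
  [[0, 0, 0, 0, 2.0], [0, 0, 0, 0, 2.0]],
])

```text
clock: 9.4
tool_pos: [0.5187, 0.1636, 0.1631]
orientation: [180.0, 0.0, -89.2]
force: [-0.2, 0.2, -0.8]
opening: 0.0253
gripper_force: 30.0
```

step_arm([
  [[0, 0, -5, 0, 2.0], [0, 0, -4.5, 0, 2.0], [0, 0, -1.6, 0, 2.0], [0, 0, 0, 0, 2.0], [0, 0, 0, 0, 3.6], [0, 0, 0, 0, 3.6], [0, 0, 0, 0, 3.6], [0, 0, 4, 0, 3.6], [0, 0, 5, 0, 4], [0, 0, 4, 0, 8.7]],
])

```text
clock: 10.4
tool_pos: [0.5194, 0.1634, 0.186]
orientation: [-179.8, 0.1, -89.2]
force: [1.3, 1.0, 0.0]
opening: 0.0435
gripper_force: 0.0
```

Run:
```python
from meas import *
o=ctrl.get_obs(); print(o['tool_pos'].round(4),o['orientation'].round(1))
im,_,_=snap('wrist'); p,P,ci=hmap('top')
np.savez('top2.npz',p=p,P=P)
s,_,_=snap('scene')
cv2.imwrite('pics/c2.png',np.hstack([cv2.resize(im[100:320,150:400],(400,352)),cv2.resize(s[180:400,230:430],(387,352))[:, :387]]))
z=P[...,2];x=P[...,0];y=P[...,1]
k=(z>.09)&(z<.125)&(y>.05)&(y<.4)&(x>.25)&(x<.55); r=cv2.minAreaRect((P[k][:,:2]*1000).astype(np.float32)); print(r)
```

```text
[0.5194 0.1634 0.186 ] [-1.798e+02  1.000e-01 -8.920e+01]
((511.3770446777344, 216.10098266601562), (14.168336868286133, 45.84339141845703), 88.64605712890625)
```

View pics/c2.png

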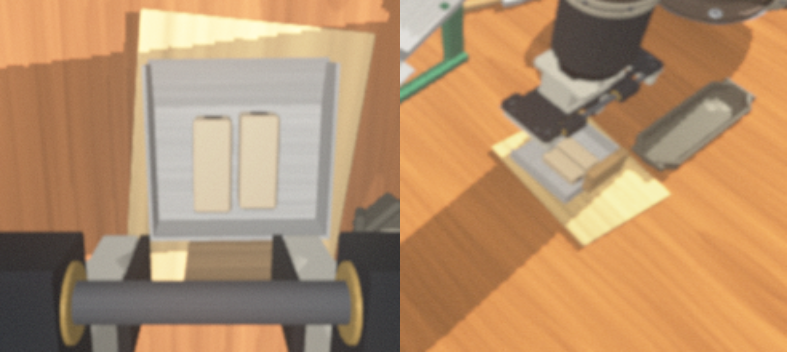

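Both posts lie flat in the scoop, at (212,165) and (258,160). Next I'll push the flap pin towards -y with closed fingers.

step_arm([
  [[0, 0, 3.3, 0, 0], [2, -3.6, 3.3, 0, 0], [2.1, -4.2, 0, 0, 0], [2.1, -4.2, 0, 0, 0], [2.1, -4.2, 0, 0, 0], [2.1, -4.2, 0, 0, 0], [2.1, -4.2, 0, 0, 0], [2.1, -4.4, 0, 0, 0], [0, 0, 0, 0, 0], [0, 0, 0, 0, 0]],
])

```text
clock: 11.55
tool_pos: [0.6634, -0.1263, 0.245]
orientation: [179.9, 0.0, -89.4]
force: [-0.7, 1.2, -0.5]
opening: 0.0004
gripper_force: 0.0
```

step_arm([
  [[0, 0, 0, 0, 0], [0, 0, 0, 0, 0], [0, 0, 0, 0, 0], [0, 0, 0, 0, 0]],
])

```text
clock: 11.95
tool_pos: [0.6638, -0.124, 0.2469]
orientation: [-180.0, 0.0, -89.1]
force: [0.5, -1.1, 0.1]
opening: 0.0005
gripper_force: 0.0
```

step_arm([
  [[0, 0, -4, 0, 0], [0, 0, -4.4, 0, 0], [0, 0, 0, 0, 0], [0.1, -1.5, 0, 0, 0], [0.1, -1.5, 0, 0, 0], [0.1, -1.2, 0, 0, 0], [0.1, -1.2, 0, 0, 0], [0.1, -1.0, 0, 0, 0], [0, 0, 0, 0, 0]],
])

```text
clock: 12.85
tool_pos: [0.6692, -0.1871, 0.1636]
orientation: [-179.9, 0.2, -89.2]
force: [-2.4, 14.6, 5.9]
opening: 0.0002
gripper_force: 7.1
```

step_arm([
  [[0, -0.2, 0, 0, 0], [0, -0.2, 0, 0, 0], [0, 0, 0, 0, 0]],
])

```text
clock: 13.15
tool_pos: [0.6692, -0.1877, 0.1635]
orientation: [-179.9, 0.4, -89.1]
force: [-4.6, 27.0, 8.7]
opening: 0.0001
gripper_force: 13.3
```

step_arm([
  [[0, -0.2, 0, 0, 0], [0, -0.1, 0, 0, 0], [0, 0, 0, 0, 0]],
])

```text
clock: 13.45
tool_pos: [0.6692, -0.1882, 0.1634]
orientation: [-179.9, 0.5, -89.1]
force: [-5.8, 36.6, 12.4]
opening: 0.0004
gripper_force: 18.4
```

At the stop: the force has built to 37 N. I'll back off and go to the scoop grip.

step_arm([
  [[0, 1, 0, 0, 0], [0, 2, 0, 0, 0], [0, 2, 4, 0, 0], [0, 2, 4, 0, 0], [-2, 4, 0, 0, 8.7], [-2.4, 4.2, 0, 0, 8.7], [-2.5, 4.2, 0, 0, 8.7], [-2.5, 4.2, 0, 0, 8.7], [-2.5, 4.2, 0, 0, 8.7], [-2.5, 4.2, 0, 0, 8.7]],
])

```text
clock: 14.45
tool_pos: [0.5239, 0.1247, 0.2432]
orientation: [-180.0, 0.0, -89.2]
force: [0.9, 0.8, 0.7]
opening: 0.0431
gripper_force: 0.0
```

step_arm([
  [[-2.4, 4, 0, 0, 8.7], [0, 4, 0, 0, 8.7], [0, 0, 0, 0, 8.7], [0, 0, 0, 0, 8.7]],
])

```text
clock: 14.85
tool_pos: [0.5009, 0.2044, 0.2428]
orientation: [-180.0, -0.0, -89.1]
force: [0.2, -0.1, 0.2]
opening: 0.0748
gripper_force: 0.0
```

Run:
```python
from meas import *
o=ctrl.get_obs(); print(o['tool_pos'].round(4),o['orientation'].round(1),o['opening'])
p,P,ci=hmap('top'); c=np.load('chute.npz'); psi=c['psi']; ex=np.array([np.cos(psi),np.sin(psi)]);ey=np.array([-ex[1],ex[0]])
h=(P-c['c'])@c['n']; u=P[...,:2]@ex-c['u0']; w=P[...,:2]@ey
V=cv2.cvtColor(p,cv2.COLOR_BGR2HSV)[...,2]
k=(V<60)&(h>.045)&(u>.1)&(u<.25)&(abs(w+.2145)<.09)
print('pin',k.sum(),u[k].mean(),w[k].mean())
im,_,_=snap('wrist'); s,d,ci=snap('scene'); S=cloud(ci,d); x,y,z=[S[...,i] for i in range(3)]
k=(z>.09)&(z<.125)&(y>.05)&(y<.4)&(x>.25)&(x<.62)
print(cv2.minAreaRect((S[k][:,:2]*1000).astype(np.float32)))
x,y,z=[P[...,i] for i in range(3)]
k=(z>.01)&(z<.06)&(y>.05)&(y<.25)&(x>.42)&(x<.6)&(V<235)
cv2.imwrite('pics/c3.png',np.hstack([cv2.resize(im,(430,322)),cv2.resize(p[80:240,280:440],(322,322))]))
```

```text
[0.5009 0.2044 0.2428] [-180.    -0.   -89.1] 0.07476711181360576
pin 63 0.19862280411722374 -0.2513039464124458
((500.6263732910156, 221.97808837890625), (69.83833312988281, 16.24266242980957), 0.25283390283584595)
```

View pics/c3.png

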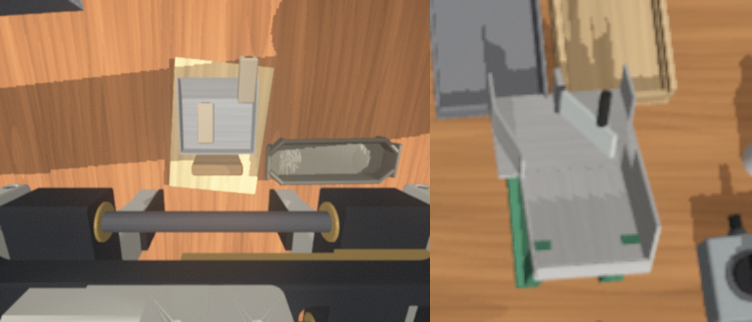

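The picture shows the flap's tail against the -y wall (right half, 612,155). One post has been knocked out of the scoop and is now at its front right corner (247,78 in the left half). I'll measure it.

Run:
```python
from meas import *
w,d,ci=snap('wrist'); W=cloud(ci,d); cv2.imwrite('pics/w4.png',cv2.resize(w[60:270,200:380],(720,840))[:600])
hsv=cv2.cvtColor(w,cv2.COLOR_BGR2HSV)
for name,(c0,c1,r0,r1) in dict(out=(305,340,68,136),inn=(250,285,128,192)).items():
    sub=W[r0:r1,c0:c1]; hs=hsv[r0:r1,c0:c1]
    z=sub[...,2]
    print(name,'z pct',np.nanpercentile(z,[5,25,50,75,95]).round(4))
    for lo,hi in((.018,.034),(.034,.05),(.05,.08)):
        k=(z>lo)&(z<hi)
        if k.sum()>30: print(lo,k.sum(),cv2.minAreaRect((sub[k][:,:2]*1000).astype(np.float32)),np.polyfit(sub[k][:,1]-.15,z[k],1).round(4),np.polyfit(sub[k][:,0]-.45,z[k],1).round(4))
p,P,ci=hmap('top')
s,S,ci2=hmap('scene')
for q in posts(p,P,ci)+posts(s,S,ci2): print(np.round(q,1))
cv2.imwrite('pics/t4.png',np.hstack([cv2.resize(p[160:260,170:290],(400,333)),cv2.resize(s[230:340,260:380],(363,333))]))
```

```text
out z pct [0.0004 0.0134 0.0438 0.0503 0.0558]
0.018 113 ((464.7489318847656, 112.47349548339844), (21.43524169921875, 56.950218200683594), 29.447906494140625) [-0.0239  0.0224] [-0.1659  0.0268]
0.034 957 ((454.9811096191406, 98.86070251464844), (28.779624938964844, 67.96024322509766), 1.1271440982818604) [-0.0847  0.0411] [-0.0869  0.0449]
0.05 619 ((455.22467041015625, 101.08592224121094), (26.047679901123047, 64.15794372558594), 2.9993765354156494) [-0.189  0.041] [-0.0019  0.0537]
inn z pct [0.0135 0.0145 0.0376 0.0404 0.0414]
0.034 1153 ((518.7099609375, 164.41476440429688), (25.84908103942871, 64.08497619628906), 0.5564494132995605) [0.0012 0.0402] [0.0133 0.0393]
[ 294.5 -180.1   82.8   36.5  156.7   22.7  489. ]
[ 628.  -435.7   33.6    7.9   66.2   31.2   31. ]
[559.8 160.5 118.4  30.1 105.4  31.  117.5]
[499.8 141.3 109.4  81.   98.6  37.5 523. ]
[ 651.7 -424.3   50.4   22.5  170.1   32.5   64. ]
[  374.4 -1185.6   522.2   196.3   143.8    31.2   660.5]
```

View pics/t4.png

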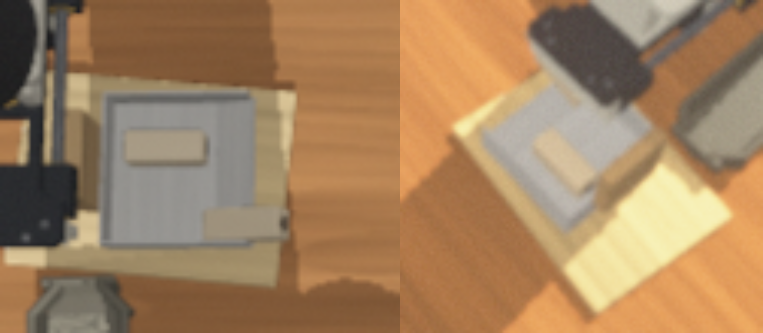

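Picture: the knocked post lies on the scoop's front ramp beside the -x wall, at about (455,100) mm with its top at 45-56 mm, sticking out over the lip. The other is fine at (519,164). I'll push the stray one back in from the front with closed fingers.

step_arm([
  [[-0.7, -4, 0, 0, 0], [-0.8, -4, 0, 0, 0], [-0.8, -4, 0, 0, 0], [-0.8, -4, -2, 0, 0], [0, 0, -5, 0, 0], [0, 0, -4.5, 0, 0], [0, 0, -4.5, 0, 0], [0, 0, -3, 0, 0], [0, 0, -2.3, 0, 0], [0, 0, 0, 0, 0]],
])

```text
clock: 16.15
tool_pos: [0.4678, 0.0425, 0.0269]
orientation: [179.7, -0.1, -89.3]
force: [-0.0, -0.4, 0.7]
opening: 0.0122
gripper_force: 0.0
```

step_arm([
  [[0, 0, 0, 0, 0], [0, 0, 0, 0, 0]],
])

```text
clock: 16.35
tool_pos: [0.4709, 0.0443, 0.0309]
orientation: [-179.9, 0.0, -89.2]
force: [-0.0, -0.2, -0.5]
opening: 0.0011
gripper_force: 0.0
```

step_arm([
  [[0, 1, 0, 0, 0], [0, 1, 0, 0, 0], [0, 1, 0, 0, 0], [0, 1, 0, 0, 0], [0, 1, 0, 0, 0], [0, 1, 0, 0, 0], [0, 1, 0, 0, 0], [0, 0.8, 0, 0, 0], [0, 0, 0, 0, 0]],
])

```text
clock: 17.25
tool_pos: [0.47, 0.1231, 0.0295]
orientation: [-180.0, 0.0, -89.1]
force: [0.2, 0.4, 1.2]
opening: 0.0007
gripper_force: 0.0
```

step_arm([
  [[0, -0.5, 0, 0, 0], [0, -1, 2, 0, 0], [0, 0, 5, 0, 0], [0, 0, 5, 0, 0], [0.7, 2.2, 5, 0, 8.7], [0.7, 2.2, 4, 0, 8.7], [0.7, 2.2, 0, 0, 8.7], [0.7, 2.2, 0, 0, 8.7], [0, 0, 0, 0, 8.7]],
])

```text
clock: 18.15
tool_pos: [0.4974, 0.1945, 0.2331]
orientation: [179.9, -0.1, -89.2]
force: [-0.1, -0.9, -0.4]
opening: 0.0344
gripper_force: 0.0
```

Run:
```python
from meas import *
o=ctrl.get_obs(); print(o['tool_pos'].round(4),o['orientation'].round(1),o['opening'])
w,d,ci=snap('wrist'); W=cloud(ci,d)
hsv=cv2.cvtColor(w,cv2.COLOR_BGR2HSV); z=W[...,2]
x,y=W[...,0],W[...,1]
m=((z>.032)&(z<.06)&(x>.43)&(x<.57)&(y>.05)&(y<.204)&(hsv[...,1]>20)).astype(np.uint8)
m=cv2.morphologyEx(m,cv2.MORPH_OPEN,np.ones((5,5)))
for c in cv2.findContours(m,0,1)[0]:
    if cv2.contourArea(c)<100: continue
    k=np.zeros_like(m); cv2.drawContours(k,[c],-1,1,-1); Q=W[(k>0)&(z>.03)]; print(cv2.minAreaRect((Q[:,:2]*1000).astype(np.float32)),np.percentile(Q[:,2],[5,50,95]).round(4))
k=(z>.1)&(z<.118)&(y>.19)&(y<.25)&(x>.44)&(x<.56)
print('plate',k.sum(), cv2.minAreaRect((W[k][:,:2]*1000).astype(np.float32)) if k.sum()>10 else '')
s,S,_=hmap('scene'); x,y,z=[S[...,i] for i in range(3)]
k=(z>.09)&(z<.125)&(y>.05)&(y<.4)&(x>.25)&(x<.62)
print(cv2.minAreaRect((S[k][:,:2]*1000).astype(np.float32)))
cv2.imwrite('pics/c5.png',cv2.resize(w[60:300,160:400],(480,480)))
```

```text
[0.4974 0.1945 0.2331] [ 1.799e+02 -1.000e-01 -8.920e+01] 0.034387124507972586
((455.57763671875, 167.90838623046875), (63.988956451416016, 26.425657272338867), 86.63124084472656) [0.0383 0.0403 0.0417]
((519.1461181640625, 168.24136352539062), (64.19983673095703, 26.01101303100586), 86.61489868164062) [0.0384 0.0403 0.0416]
plate 1145 ((503.9723205566406, 224.72116088867188), (16.27314567565918, 70.03933715820312), 86.80012512207031)
((505.711181640625, 227.2028045654297), (16.898889541625977, 68.65167236328125), 86.80365753173828)
```

View pics/c5.png

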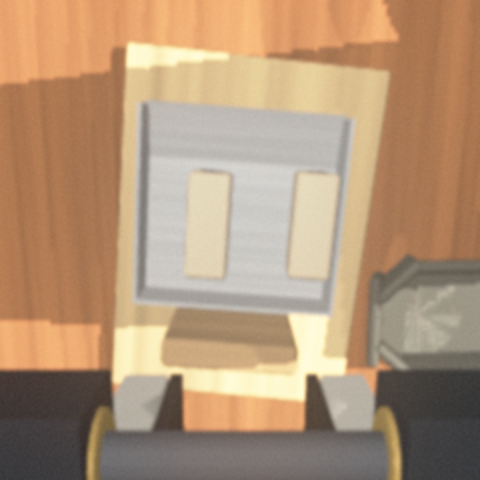

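Both posts now lie flat inside, at (208,225) and (313,225), and the scoop is turned -3°. The tool can't pitch, so I'll pinch the grip plate across its 70 mm width. That lets the scoop swing about the pinch axis for the pour.

step_arm([
  [[0.3, 1.5, 0, -0.035, 8.7], [0.35, 1.5, 0, -0.035, 8.7], [0, 0, -2, 0, 8.7], [0, 0, -2, 0, 8.7], [0, 0, 0, 0, 8.7], [0, 0, 0, 0, 8.7], [0, 0, 0, 0, 8.7]],
])

```text
clock: 18.95
tool_pos: [0.5041, 0.2229, 0.1956]
orientation: [-180.0, 0.0, -93.2]
force: [0.1, -0.5, -0.4]
opening: 0.0869
gripper_force: 0.0
```

step_arm([
  [[0, 0.25, -4, 0, 8.7], [0, 0, -4, 0, 8.7], [0, 0, -3, 0, 8.7], [0, 0, -1.3, 0, 8.7], [0, 0, 0, 0, 8.7], [0, 0, 0, 0, 6.0], [0, 0, 0, 0, 6.0], [0, 0, 0, 0, 6.0], [0, 0, 0, 0, 6.0], [0, 0, 0, 0, 6.0]],
])

```text
clock: 19.95
tool_pos: [0.5045, 0.2263, 0.0735]
orientation: [-179.9, 0.1, -93.2]
force: [-1.7, -0.7, 7.2]
opening: 0.0698
gripper_force: 30.0
```

step_arm([
  [[0, 0, 0, 0, 6.0], [0, 0, 0.5, 0, 6.0], [0, 0, 0.5, 0, 6.0], [0, 0, 0, 0, 6.0], [0, 0, 0, 0, 6.0]],
])

```text
clock: 20.45
tool_pos: [0.5036, 0.2255, 0.0819]
orientation: [180.0, 0.0, -93.2]
force: [-0.3, -0.7, -2.4]
opening: 0.0699
gripper_force: 30.0
```

```bash
cat > tilt.py <<'E'
from meas import *
def tray(show=None):
    o=ctrl.get_obs(); t=o['tool_pos']; print(t.round(4),o['orientation'].round(1),round(o['opening'],4),o['force'].round(1),o['clock'])
    w,d,ci=snap('wrist'); W=cloud(ci,d); a=np.radians(o['orientation'][2]+90)
    ex=np.array([np.cos(a),np.sin(a)]);ey=np.array([-ex[1],ex[0]])
    X=(W[...,:2]-t[:2])@ex; Y=(W[...,:2]-t[:2])@ey+.053; Z=W[...,2]
    S=cv2.cvtColor(w,cv2.COLOR_BGR2HSV)[...,1]
    for y0 in range(-75,40,15):
        k=(abs(X)<.055)&(abs(Y-y0/1000)<.005)
        if k.sum()>10: print(y0,k.sum(),'z mm',(np.percentile(Z[k],[10,25,50,90])*1000).round(1))
    if show: cv2.imwrite(show,w)
E
python3 -c "
from tilt import *
tray('pics/w6.png')"
```

```text
[0.5036 0.2255 0.0819] [180.    0.  -93.2] 0.0699 [-0.3 -0.7 -2.4] 20.45
-75 1368 z mm [10.5 29.8 31.2 32.3]
-60 2967 z mm [26.4 27.1 27.9 29.4]
-45 2462 z mm [22.2 22.8 23.5 24.9]
-30 2661 z mm [22.4 23.  43.5 49.6]
-15 2613 z mm [22.4 23.  44.1 49.5]
0 2373 z mm [22.4 23.  44.5 49.5]
15 9355 z mm [ 23.9 153.6 165.  172.3]
30 48257 z mm [171.7 182.7 189.9 198.8]
```

The scoop hangs level (floor at 23 mm, flat) and the pads hold it. I'll lift it and carry it gently to the chute head, with the lip facing the -y wall.

step_arm([
  [[0, 0, 1, 0, 6.0], [0, 0, 2, 0, 6.0], [0, 0, 3, 0, 6.0], [0, 0, 3, 0.02, 6.0], [0, 0, 3, 0.02, 6.0], [0, -0.4, 3, 0.02, 6.0], [0.1, -0.8, 2, 0.02, 6.0], [0.1, -1.2, 1.3, 0.02, 6.0], [0.1, -1.6, 1, 0.027, 6.0], [0.2, -2.0, 0, 0, 6.0]],
])

```text
clock: 21.5
tool_pos: [0.5091, 0.1655, 0.2771]
orientation: [-179.9, 0.1, -85.8]
force: [1.2, 0.4, -3.8]
opening: 0.0698
gripper_force: 30.0
```

step_arm([
  [[0.2, -2.2, 0, 0, 6.0], [0.2, -2.4, 0, 0, 6.0], [0.2, -2.4, 0, 0, 6.0], [0.2, -2.4, 0, 0, 6.0], [0.2, -2.4, 0, 0, 6.0], [0.2, -2.4, 0, 0, 6.0], [0.2, -2.2, 0, 0, 6.0], [0.2, -1.9, 0, 0, 6.0], [0.2, -1.6, 0, 0, 6.0], [0.2, -1.3, 0, 0, 6.0]],
])

```text
clock: 22.5
tool_pos: [0.5284, -0.0475, 0.2753]
orientation: [180.0, 0.0, -86.0]
force: [-0.2, -0.4, -2.9]
opening: 0.07
gripper_force: 30.0
```

step_arm([
  [[0.1, -1.0, 0, 0, 6.0], [0.1, -0.8, 0, 0, 6.0], [0, -0.5, 0, 0, 6.0], [0, -0.3, 0, 0, 6.0], [0, 0, 0, 0, 6.0], [0, 0, 0, 0, 6.0]],
])

```text
clock: 23.1
tool_pos: [0.5306, -0.0722, 0.2748]
orientation: [180.0, 0.0, -85.9]
force: [-0.1, -0.5, -1.9]
opening: 0.0698
gripper_force: 30.0
```

```bash
python3 -c "
from tilt import *
tray('pics/w7.png')
s,_,_=snap('scene'); cv2.imwrite('pics/s7.png',cv2.resize(s[60:340,120:420],(600,560)))"
```

```text
[ 0.5306 -0.0722  0.2748] [180.    0.  -85.9] 0.0698 [-0.1 -0.5 -1.9] 23.1
-75 1030 z mm [223.5 223.9 224.5 225.4]
-60 2983 z mm [219.4 220.  220.9 222.4]
-45 2506 z mm [215.2 215.7 216.4 217.8]
-30 2623 z mm [215.4 216.  232.3 242.4]
-15 2599 z mm [215.4 216.  238.2 242.4]
0 2348 z mm [215.3 215.9 236.  242.5]
15 9303 z mm [216.7 346.5 357.9 365.3]
30 48350 z mm [364.7 375.6 382.8 391.8]
```

View pics/w7.png

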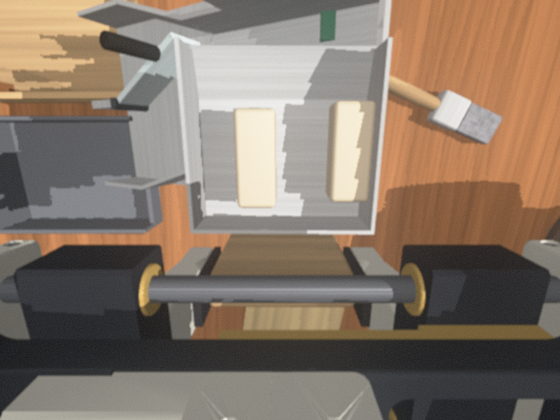

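Picture: both posts are in the level scoop, at (255,158) and (352,150), over the chute head. Now I'll bring the lip to the -y wall and roll the grip over it.

step_arm([
  [[0.05, -0.8, 0, 0, 6.0], [0.05, -1, 0, 0, 6.0], [0.05, -1, 0, 0, 6.0], [0.05, -0.7, 0, 0, 6.0], [0.05, -0.6, 0.2, 0, 6.0], [0.05, -0.5, 0.4, 0, 6.0], [0.05, -0.5, 0.5, 0, 6.0], [0, 0, 0, 0, 6.0]],
])

```text
clock: 24.0
tool_pos: [0.5345, -0.1236, 0.2863]
orientation: [-179.9, 0.0, -86.0]
force: [0.6, 2.0, -3.4]
opening: 0.0699
gripper_force: 30.0
```

```bash
python3 -c "
from tilt import *
tray()"
```

```text
[ 0.5345 -0.1236  0.2863] [-179.9    0.   -86. ] 0.0699 [ 0.6  2.  -3.4] 24.0
-60 2781 z mm [215.1 216.  226.  250. ]
-45 2253 z mm [213.3 213.8 214.3 215.3]
-30 2128 z mm [211.4 212.  212.5 213.8]
-15 2300 z mm [213.6 214.3 238.1 241.2]
0 2176 z mm [216.2 217.  240.7 243.8]
15 9318 z mm [220.7 358.5 369.6 376.7]
30 48901 z mm [375.7 386.8 394.2 403.2]
```

It works: the floor now slopes about 10° lip-down with only 2 N on the tool. I'll continue along the arc.

step_arm([
  [[0.06, -0.8, 0.8, 0, 6.0], [0.06, -0.9, 0.8, 0, 6.0], [0.07, -1.0, 0.7, 0, 6.0], [0.07, -1.0, 0.7, 0, 6.0], [0.08, -1.1, 0.5, 0, 6.0], [0.08, -1.1, 0.5, 0, 6.0], [0.08, -1.1, 0.4, 0, 6.0], [0, 0, 0, 0, 6.0]],
])

```text
clock: 24.85
tool_pos: [0.5392, -0.1952, 0.3303]
orientation: [180.0, -0.0, -86.0]
force: [-1.2, 1.1, -2.9]
opening: 0.0699
gripper_force: 30.0
```

```bash
python3 -c "
from tilt import *
tray('pics/w8.png')"
```

```text
[ 0.5392 -0.1952  0.3303] [180.  -0. -86.] 0.0699 [-1.2  1.1 -2.9] 24.85
-75 500 z mm [-0.6 -0.1  0.5  1.8]
-60 451 z mm [-0.7 -0.2  0.4  1.6]
-45 490 z mm [-0.7 -0.1  0.5  1.6]
-30 418 z mm [-0.7 -0.1  0.5  1.7]
-15 410 z mm [-0.7 -0.2  0.4  1.5]
0 565 z mm [-0.5  0.1  0.9 23.1]
15 8858 z mm [237.1 404.  414.1 420.8]
30 48627 z mm [419.9 430.9 438.2 447.2]
```

View pics/w8.png

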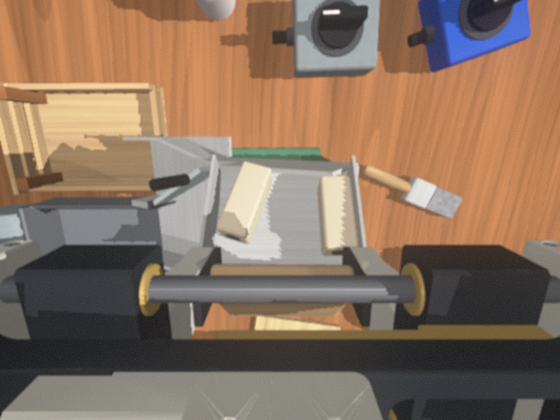

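Picture: the scoop is tipped about 44° and both posts have slid to the lip, at (245,200) and (335,210), held by the -y wall. I'll lower a little so they stay well below the wall top, then back off to let them drop into the trough.

step_arm([
  [[0, 0, -0.5, 0, 6.0], [0, 0, -0.5, 0, 6.0], [0, 0.2, -0.4, 0, 6.0], [-0.05, 0.6, 0, 0, 6.0], [-0.05, 0.8, 0, 0, 6.0], [-0.1, 1, 0, 0, 6.0], [-0.1, 1, 0, 0, 6.0], [0, 0, 0, 0, 6.0]],
])

```text
clock: 25.7
tool_pos: [0.5363, -0.156, 0.3161]
orientation: [-180.0, 0.0, -85.8]
force: [-0.3, 1.7, -3.0]
opening: 0.0697
gripper_force: 30.0
```

```bash
python3 -c "
from h import *
a,_,_=snap('wrist'); b,_,_=snap('top'); 
print(ctrl.get_obs()['tool_pos'],ctrl.get_obs()['force'])
cv2.imwrite('pics/c9.png',np.hstack([cv2.resize(a[80:300,100:400],(440,322)),cv2.resize(b[30:240,270:440],(261,322))]))"
```

```text
[ 0.53634401 -0.15686815  0.31606115] [ 0.16463966  0.68849547 -3.75613444]
```

View pics/c9.png

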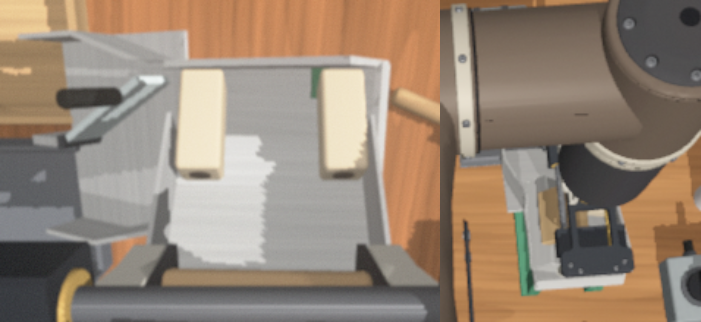

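Picture: both posts, at (200,125) and (345,125), still bridge from the scoop to the wall. I'll keep backing off.

step_arm([
  [[-0.08, 1, 0, 0, 6.0], [-0.08, 1, 0, 0, 6.0], [-0.08, 1, 0, 0, 6.0], [-0.08, 1, 0, 0, 6.0], [-0.08, 0.8, 0, 0, 6.0], [0, 0, 0, 0, 6.0], [0, 0, 0, 0, 6.0], [0, 0, 0, 0, 6.0]],
])

```text
clock: 26.6
tool_pos: [0.5322, -0.1096, 0.3159]
orientation: [180.0, -0.0, -85.9]
force: [0.5, 0.7, -2.7]
opening: 0.0695
gripper_force: 30.0
```

```bash
python3 -c "
from h import *
a,_,_=snap('wrist'); b,_,_=snap('scene'); 
print(ctrl.get_obs()['tool_pos'],ctrl.get_obs()['force'])
cv2.imwrite('pics/c10.png',np.hstack([cv2.resize(a[30:320,0:400],(444,322)),cv2.resize(b[150:350,90:310],(354,322))]))"
```

```text
[ 0.53217982 -0.1097812   0.31584356] [-0.22359129 -0.46354945 -1.69309467]
```

View pics/c10.png

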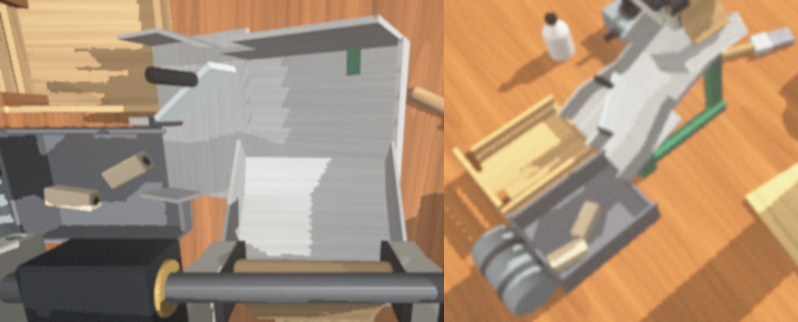

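Picture: both posts lie in the grey tub, at (128,170) and (72,196). The scoop is empty. I'll take it back to the board.

step_arm([
  [[0, 0.5, 2, 0, 6.0], [0, 1, 3, 0, 6.0], [-0.2, 2, 1, -0.015, 6.0], [-0.3, 3, 0, -0.015, 6.0], [-0.4, 3.5, 0, -0.015, 6.0], [-0.4, 3.5, 0, -0.015, 6.0], [-0.4, 3.5, 0, -0.015, 6.0], [-0.4, 3.5, -1, -0.015, 6.0], [-0.4, 2.8, -2, -0.015, 6.0], [-0.3, 1.7, -2, -0.015, 6.0]],
])

```text
clock: 27.7
tool_pos: [0.5041, 0.1423, 0.3254]
orientation: [-180.0, 0.0, -92.8]
force: [-0.5, 0.0, -3.1]
opening: 0.0699
gripper_force: 30.0
```

step_arm([
  [[0, 0, -4, 0, 6.0], [0, 0, -4, 0, 6.0], [0, 0, -3, 0, 6.0], [0, 0, -2, 0, 6.0], [0, 0, -1, 0, 6.0], [0, 0, 0, 0, 6.0], [0, 0, 0, 0, 6.0]],
])

```text
clock: 28.4
tool_pos: [0.5049, 0.1407, 0.1869]
orientation: [-179.9, 0.0, -92.8]
force: [0.0, -1.4, -1.6]
opening: 0.0701
gripper_force: 30.0
```

step_arm([
  [[0, 0, -2, 0, 6.0], [0, 0, -1.5, 0, 6.0], [0, 0, -0.5, 0, 6.0], [0, 0.3, -0.4, 0, 6.0], [0, 0, 0, 0, 6.0]],
])

```text
clock: 28.9
tool_pos: [0.5047, 0.144, 0.1425]
orientation: [-179.9, 0.0, -92.8]
force: [0.8, 0.0, -1.8]
opening: 0.0698
gripper_force: 30.0
```

step_arm([
  [[0.06, 1.1, -0.55, 0, 6.0], [0.06, 1.1, -0.55, 0, 6.0], [0.06, 1.05, -0.65, 0, 6.0], [0.05, 1.05, -0.65, 0, 6.0], [0, 0, 0, 0, 6.0]],
])

```text
clock: 29.4
tool_pos: [0.5092, 0.1902, 0.1196]
orientation: [-179.7, 0.2, -92.6]
force: [2.3, 1.9, 7.4]
opening: 0.0696
gripper_force: 30.0
```

```bash
python3 -c "
from tilt import *
tray()"
```

```text
[0.5092 0.1902 0.1196] [-179.7    0.2  -92.6] 0.0696 [2.3 1.9 7.4] 29.4
-75 1537 z mm [-0.4  0.   0.5  1.5]
-60 1709 z mm [ 9.6 10.  10.5 11.5]
-45 1678 z mm [ 9.6 10.  10.6 11.5]
-30 1520 z mm [ 9.7 10.1 10.5 11.4]
-15 1520 z mm [ 9.9 10.5 11.5 18. ]
0 1541 z mm [19.  19.6 20.3 21.5]
15 8977 z mm [ 24.3 194.  203.9 210.1]
30 48260 z mm [209.4 220.4 227.6 236.6]
```

step_arm([
  [[0, 1.06, -0.65, 0, 6.0], [0, 1.06, -0.65, 0, 6.0], [-0.1, 0.95, -0.8, 0, 6.0], [-0.1, 0.9, -0.8, 0, 6.0], [-0.1, 0.8, -0.8, 0, 6.0], [0, 0.7, -0.8, 0, 6.0], [0, 0, 0, 0, 6.0]],
])

```text
clock: 30.15
tool_pos: [0.5037, 0.2429, 0.0721]
orientation: [-180.0, 0.0, -92.7]
force: [1.0, 1.4, 0.9]
opening: 0.0697
gripper_force: 30.0
```

```bash
python3 -c "
from tilt import *
tray()"
```

```text
[0.5037 0.2429 0.0721] [-180.     0.   -92.7] 0.0697 [1.  1.4 0.9] 30.15
-75 2341 z mm [ 9.7 10.1 10.6 11.5]
-60 3039 z mm [19.5 20.2 21.  22.5]
-45 2606 z mm [14.9 15.6 16.4 17.9]
-30 2360 z mm [13.7 14.1 14.6 15.5]
-15 2315 z mm [13.7 14.1 14.6 15.5]
0 2123 z mm [13.7 14.1 14.6 15.4]
15 9147 z mm [ 14.5 144.8 155.6 162.5]
30 48782 z mm [161.7 172.6 180.  189. ]
```

The scoop is flat (floor 14 mm, level) and inside the board. I'll release it and go to the switch.

step_arm([
  [[0, 0, 0, 0, 8.7], [0, 0, 0, 0, 8.7], [0, 0, 0, 0, 8.7], [0, 0, 2, 0, 8.7], [0, 0, 4, 0, 8.7], [0, 0, 5, 0, 8.7], [0, 0, 5, 0, 8.7], [0, 0, 5, 0, 8.7], [0, 0, 5, 0, 8.7], [0, 0, 0, 0, 8.7]],
])

```text
clock: 31.2
tool_pos: [0.5059, 0.242, 0.341]
orientation: [-179.4, 0.4, -92.8]
force: [0.7, -0.3, -0.9]
opening: 0.0869
gripper_force: 0.0
```

Run:
```python
from meas import *
w,d,ci=snap('wrist'); W=cloud(ci,d); x,y,z=[W[...,i] for i in range(3)]
k=(z>.1)&(z<.12)&(y>.15)&(y<.32)&(x>.42)&(x<.58)
print('plate',k.sum(),cv2.minAreaRect((W[k][:,:2]*1000).astype(np.float32)) if k.sum()>9 else '')
k=(abs(x-.5)<.04)&(y>.16)&(y<.21); print('floor',np.percentile(z[k],[5,50,95]))
p,P,ci=hmap('top'); x,y,z=[P[...,i] for i in range(3)]; V=p.max(2)
k=(z>.1)&(z<.115)&(abs(y+.4)<.05)&(abs(x-.483)<.05)&(V<80); print('knob',k.sum(),cv2.minAreaRect((P[k][:,:2]*1000).astype(np.float32)))
```

```text
plate 644 ((502.9332580566406, 245.08993530273438), (15.390274047851562, 68.85112762451172), 87.24116516113281)
floor [0.01329476 0.42010745 0.42468637]
knob 113 ((481.8056640625, -403.9445495605469), (49.445777893066406, 15.238200187683105), 5.2228569984436035)
```

step_arm([
  [[-0.1, -2, 0, 0.108, 8.7], [-0.1, -4, 0, 0.108, 8.7], [-0.1, -4.2, 0, 0.108, 8.7], [-0.1, -4.2, 0, 0.108, 8.7], [-0.1, -4.2, 0, 0.108, 8.7], [-0.1, -4.2, 0, 0.108, 8.7], [-0.1, -4.2, 0, 0.108, 8.7], [-0.1, -4.2, 0, 0.108, 8.7], [-0.1, -4.2, 0, 0.108, 8.7], [-0.1, -4.2, 0, 0.108, 8.7]],
])

```text
clock: 32.3
tool_pos: [0.4923, -0.1564, 0.3314]
orientation: [179.9, 0.1, -30.7]
force: [0.7, 0.9, -0.4]
opening: 0.0871
gripper_force: 0.0
```

step_arm([
  [[-0.2, -4.2, 0, 0.108, 8.7], [-0.2, -4.2, 0, 0.108, 8.7], [-0.2, -4.2, 0, 0.108, 8.7], [-0.2, -4.2, 0, 0.108, 8.7], [-0.2, -4.2, 0, 0.108, 8.7], [-0.2, -4, 0, 0.1, 8.7], [0, 0, 0, 0, 8.7], [0, 0, 0, 0, 8.7], [0, 0, 0, 0, 8.7]],
])

```text
clock: 33.2
tool_pos: [0.4811, -0.4042, 0.3318]
orientation: [-179.9, 0.1, 5.7]
force: [1.0, 0.4, 0.0]
opening: 0.0869
gripper_force: 0.0
```

step_arm([
  [[0.1, 0, -5, 0, 8.7], [0, 0, -5, 0, 8.7], [0, 0, -5, 0, 8.7], [0, 0, -5, 0, 8.7], [0, 0, -3.5, 0, 8.7], [0, 0, -2, 0, 8.7], [0, 0, 0, 0, 8.7], [0, 0, 0, 0, 0.8], [0, 0, 0, 0, 0.8], [0, 0, 0, 0, 0.8]],
])

```text
clock: 34.2
tool_pos: [0.4835, -0.405, 0.0798]
orientation: [179.9, -0.2, 5.8]
force: [0.7, -0.8, 0.3]
opening: 0.0684
gripper_force: 0.0
```

step_arm([
  [[0, 0, 0, 0, 0.8], [0, 0, 0, 0, 0.8], [0, 0, 0, 0, 0.8], [0, 0, 0, 0, 0.8], [0, 0, 0, 0, 0.8], [0, 0, 0, 0, 0.8], [0, 0, 0, 0, 0.8], [0, 0, 0, 0, 0.8], [0, 0, 0, 0, 0.8]],
])

```text
clock: 35.1
tool_pos: [0.4822, -0.4033, 0.0777]
orientation: [-179.9, 0.0, 5.7]
force: [-0.3, 7.2, 4.3]
opening: 0.0138
gripper_force: 30.0
```

step_arm([
  [[0, 0, 0, -0.13, 0.8], [0, 0, 0, -0.13, 0.8], [0, 0, 0, -0.13, 0.8], [0, 0, 0, -0.13, 0.8], [0, 0, 0, -0.13, 0.8], [0, 0, 0, -0.13, 0.8], [0, 0, 0, -0.13, 0.8], [0, 0, 0, -0.13, 0.8], [0, 0, 0, -0.13, 0.8], [0, 0, 0, 0, 0.8]],
])

```text
clock: 36.1
tool_pos: [0.4822, -0.4034, 0.0778]
orientation: [-180.0, 0.1, -61.5]
force: [0.1, 7.8, 3.8]
opening: 0.0134
gripper_force: 30.0
```

```bash
python3 -c "
from h import *
o=ctrl.get_obs(); print(o['moment'],o['force'],o['orientation'])"
```

```text
[2.85233675 0.13975846 0.14218621] [0.06468027 7.82133688 3.80197641] [-1.79994732e+02  1.11947697e-01 -6.15426869e+01]
```

step_arm([
  [[0, 0, 0, -0.03, 0.8], [0, 0, 0, -0.03, 0.8], [0, 0, 0, -0.03, 0.8], [0, 0, 0, 0, 0.8]],
])

```text
clock: 36.5
tool_pos: [0.4822, -0.4035, 0.0778]
orientation: [180.0, 0.1, -66.4]
force: [0.0, 6.1, 3.9]
opening: 0.0144
gripper_force: 31.3
```

```bash
python3 -c "
from h import *
o=ctrl.get_obs(); print(o['moment'],o['force'],o['orientation'])"
```

```text
[2.53767005 0.07281961 0.76902486] [0.03580106 6.0953321  3.86316907] [ 1.79976787e+02  9.55850974e-02 -6.64208353e+01]
```

The moment jumped from 0.14 to 0.77 N m, so the switch is at its stop. I'll let go.

step_arm([
  [[0, 0, 0, 0, 8.7], [0, 0, 0, 0, 8.7], [0, 0, 0, 0, 8.7], [0, 0, 0, 0, 8.7], [0, 0, 0, 0, 8.7], [0, 0, 0, 0, 8.7], [0, 0, 0, 0, 8.7], [0, 0, 0, 0, 8.7], [0, 0, 0, 0, 8.7]],
])

```text
clock: 37.4
tool_pos: [0.4826, -0.4051, 0.078]
orientation: [-180.0, -0.0, -66.5]
force: [0.2, -0.2, 0.6]
opening: 0.0809
gripper_force: 0.0
```

step_arm([
  [[0, 0, 2, 0, 8.7], [0, 0, 5, 0, 8.7], [0, 0, 5, 0, 8.7], [0, 0, 5, 0, 8.7], [0, 0, 5, 0, 8.7], [-2, -2, 3, 0, 8.7], [-3, -3, 0, 0, 8.7], [-2, -2, 0, 0, 8.7], [0, 0, 0, 0, 8.7], [0, 0, 0, 0, 8.7]],
])

```text
clock: 38.4
tool_pos: [0.4119, -0.4752, 0.3279]
orientation: [-180.0, -0.0, -66.5]
force: [0.4, -0.6, 0.3]
opening: 0.087
gripper_force: 0.0
```

Run:
```python
from meas import *
w,d,ci=snap('wrist'); W=cloud(ci,d); x,y,z=[W[...,i] for i in range(3)]
k=(z>.095)&(z<.115)&(abs(y+.4)<.04)&(abs(x-.483)<.04); print('knob',k.sum(),cv2.minAreaRect((W[k][:,:2]*1000).astype(np.float32)) if k.sum()>9 else '')
p,_,_=snap('top'); cv2.imwrite('pics/t11.png',cv2.resize(p,(800,600)))
```

```text
knob 481 ((482.3834228515625, -403.897216796875), (52.2352180480957, 14.44954776763916), 5.532530784606934)
```

View pics/t11.png

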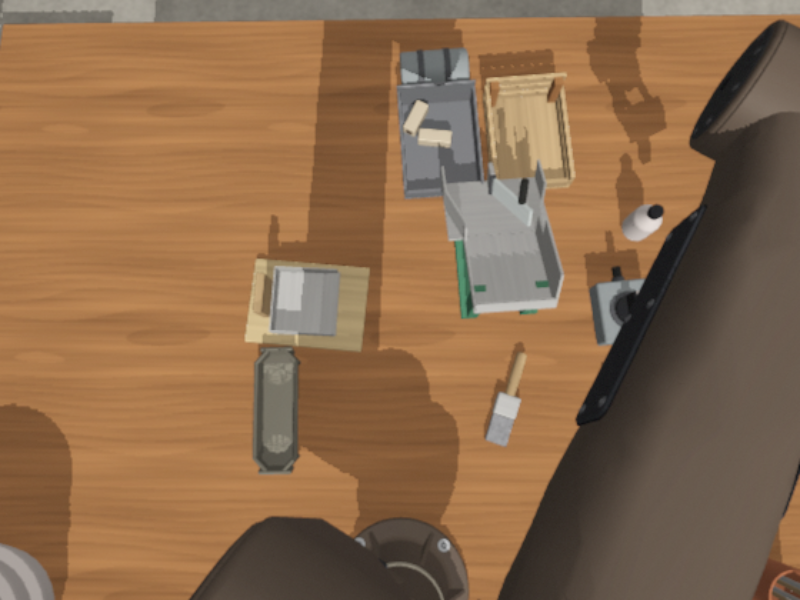

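Picture: both posts are in the tub at (416,118) and (434,137), and the scoop stands empty on its board at (305,300). The flap is over at (522,190) and the bystanders haven't moved. The switch bar is back at 5.5°, its rest angle.

```bash
python3 -c "
from plant import close_job
print(close_job())"
```

```text
the job is handed in; nothing more can be done
None
```

I handed the job in at about 38 s: both posts present are in the tub, the flap is swung over to its stop, the empty scoop is upright on its board, and the start switch was turned to its stop and sprang back; one post was knocked onto the scoop's lip mid-run, and I pushed it back in before the pour.

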